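# Set the sample selector to the blue-capped vial and start it

## Task

On the white sample selector, gently push the black tab with the fingertips to turn the disc until its pointer points squarely at the middle of the blue-capped vial; only then press the green button down fully with the fingertips, let it spring back, and move clear. Grip and lift nothing, and leave the vials standing in their nests and everything else on the bench where it is.

Things in the scene. Friction and masses are not known exactly. Their poses are not given: they have to be found in the camera images.
- selector: Sample selector: low white box fixed to the bench, deck 40 mm high. Origin on the bench under the rotor axis; x points to its far edge (brass fittings), z up. It spans x -130 to +120, y +-135 mm; yawed up to 0.5 rad. Four grey nests (35 mm wide, 8 mm high) stand on the deck 105 mm from the axis at -1.25, -0.6, +0.6, +1.25 rad from x, each with one vial, in any order.
- rotor: Aluminium disc on the deck, radius 56, 12 mm thick, with a black pointer (nose ends 81 mm out) and a black upright push tab. Origin on its upright axis at deck height; x runs along the pointer, z up. It turns 1.75 rad either way from the selector's x, starting within 0.2 rad of it; light friction (0.1 N m, about 2 N at the tab), no clicks, stays where left. Hub: radius 14, top 22 mm above deck.
- tab_top (a point): Centre of the top of the push tab, 84 mm above the bench (32 mm above the disc, 44 mm above the deck), 45 mm from the rotor axis on the pointer's line. The tab is an upright block 26 mm along the pointer by 12 mm across it, with room for fingers on both sides; push it sideways, round the axis.
- aim (a point): The point on the pointer's line, 105 mm from the rotor's axis, where the line crosses the middle of a nest. Moves with the rotor; 52 mm above the bench.
- start_top (a point): Centre of the top of the round green spring button (28 mm wide) in a black housing on the deck, 95 mm from the rotor's axis towards the selector's -x edge. Pressed straight down.
- start (a joint): How far the green button is pressed, m: 0 up, 0.006 fully down, where it takes about 5 N; it springs back by itself.
- vial_blue_mid (a point): Loose glass vial with a blue cap, 24 mm wide, 50 mm high, 30 g, standing upright on the deck in a nest with about 2.5 mm of play all round. The point is its centre, 25 mm above its foot. The pointer must point at this one.
- vial_red_mid (a point): Loose glass vial with a red cap, 24 mm wide, 50 mm high, 30 g, standing upright on the deck in a nest with about 2.5 mm of play all round. The point is its centre, 25 mm above its foot. Leave it standing.
- vial_yellow_mid (a point): Loose glass vial with a yellow cap, 24 mm wide, 50 mm high, 30 g, standing upright on the deck in a nest with about 2.5 mm of play all round. The point is its centre, 25 mm above its foot. Leave it standing.
- vial_white_mid (a point): Loose glass vial with a white cap, 24 mm wide, 50 mm high, 30 g, standing upright on the deck in a nest with about 2.5 mm of play all round. The point is its centre, 25 mm above its foot. Leave it standing.
- beaker: Loose empty glass beaker, 60 mm wide, 75 mm high, standing beside the selector. Origin: centre of its underside. Bystander.
- spanner: Loose steel spanner, 150 mm long, about 15 mm high, lying beside the selector. Origin: on the bench under it; its x axis runs along it. Bystander.
- reagent: Loose amber bottle, 56 mm wide, 120 mm high, standing to the right on the bench. Origin: centre of its underside. Bystander.
- mouse: Loose black computer mouse, 100 by 60 mm, 30 mm high, to the left on the bench. Origin: centre of its underside. Bystander.

How it is judged:
On the way, in this order (a step that is already met when the one before it is completed fails the run):
1. the pointer has been turned to the blue-capped vial and rests there (horizontal distance between aim and vial_blue_mid below 0.01 m and angular speed of rotor below 0.05 rad/s), for 0.2 s.
2. the green button is pressed down while the pointer points at the blue-capped vial (horizontal distance between aim and vial_blue_mid below 0.01 m and value of joint start above 0.0045 m).
At the end, for the whole second after the job is handed in: Pointer line within 10 mm of the blue-capped vial's centre, disc at rest; button pressed over 4.5 mm after that and back up; vials upright (0.12 rad) within 10 mm of their starts; beaker, spanner, bottle and mouse within 15 mm of theirs (all of step 1 and value of joint start below 0.0015 m and angle between each of vial_blue_mid, vial_red_mid, vial_yellow_mid, vial_white_mid's own z axis and vertical below 0.12 rad and distance of each of vial_blue_mid, vial_red_mid, vial_yellow_mid, vial_white_mid from where it was at the start of the episode below 0.01 m and distance of each of beaker, reagent, spanner, mouse from where it was at the start of the episode below 0.015 m); the robot touches nothing.
It fails at once if the button is pressed while the pointer is not at the blue-capped vial (horizontal distance between aim and vial_blue_mid above 0.012 m and value of joint start above 0.0045 m).
It fails at once if the tab or disc is gripped or pushed hard (over 18 N) (contact force between the fingers and rotor above 18 N).
It fails at once if a vial is lifted, tipped or carried off (distance of any of vial_blue_mid, vial_red_mid, vial_yellow_mid, vial_white_mid from where it was at the start of the episode above 0.012 m or angle between any of vial_blue_mid, vial_red_mid, vial_yellow_mid, vial_white_mid's own z axis and vertical above 0.25 rad).
It fails at once if another loose thing is moved or lifted (distance of any of beaker, reagent, spanner, mouse from where it was at the start of the episode above 0.015 m).
It also fails if it takes over 51 s, if anything falls off the work surface, if the arm or the gripper's body presses on something with over 40 N, if the wrist force passes 120 N, or if a joint passes its speed limit or range.

## Robot

A 7-joint arm with a two-finger parallel gripper is mounted at the origin on the work surface. World frame = base frame: x ahead of the robot, y to its left, z up, the work surface at z = 0. Lengths are in m, angles in rad, forces in N, time in s.
With the tool pointing down it reaches from about 0.425 to 0.875 m from the base axis. Payload 4.7 kg.
Tool frame: the origin (TCP) lies on the centre line of the jaws, within the pads' length; the fingertips stand 8 mm ahead of it and the grasp point (between the pads) lies 11 mm behind it; z points along the fingers, y is the direction in which the jaws open and shut (so a half turn about z gives the same grasp; the last joint's range is limited). The gripper opens to 87 mm and grips with 3 to 60 N. Pads are 19 mm wide; open, the fingers measure 117 mm over their backs; the gripper's body (75 mm by 190 mm) begins 51 mm behind the grasp point.
Start: joints at [1.311, 0.321, -0.07, 1.45, 0.023, 1.371, -0.057], TCP at [0.176, -0.626, 0.193] pointing down, gripper open.
Joint ranges: [-2.86, 2.86], [-0.3, 2.09], [-1.38, 1.24], [0.06, 2.45], [-1.56, 4.7], [0.09, 2.05], [-2.69, 2.69]. Speed limits (rad/s): [2.57, 2.57, 3.14, 3.14, 3.14, 3.14, 3.14].

## Interface

Orientations are given as a rotation vector (axis times angle).
In Python, from bench import status, optics, order gives the robot as it stands.
- The arm moves only by the tool step_arm, never from a script. Its argument "rows" is a list of rows, each a list of 3 entries, a list of its own where there are three numbers: the turn, a rotation vector about the tool's x, y, z in degrees, then the shift along the tool's x, y, z in mm, then the finger opening in mm, from 0 to 87. A call has 1 to 12 rows; each row shifts and turns the pose as measured when the row begins, along the tool's axes as they then stand; what a row does not reach is not made up. A row lasts 1/12 s, in which the tool goes at most 41.7 mm and 7.16 degrees, less where a joint would pass 70% of its speed; a pose out of reach is approached as far as the arm can. A call is refused whole if a number of a shift passes 41.7 or a number of a turn 7.16, either way. A call with a gripper value outside its range is refused whole. The fingers move at their own pace and stop on an object; "grip_force" is the grip in N (left out, the last holds). Time passes only in rows, so rows that do not move let the fingers close. It gives the time, the measured TCP pose, the force and the opening at its end, in the units of the state.
- status.get_state(): the state, without advancing time (a new reading comes with each control period).
- optics.get_image(name): name is "scene" or "side" or "wrist"; returns a dict with "frame" (480x640x3 uint8, red, green, blue), "range_z" (480x640 float32, m along the optical axis (not along the pixel's ray), 0 where there is no reading), "K" (3x3 intrinsics, pixels), "k1" (the pictures are not rectified: a ray, as slopes to the right and down, at radius r is drawn at 1 + k1 r^2 times it, then the intrinsics apply), "R" (3x3) and "t" (3): a world point X has camera coordinates R X + t. Camera axes: x right, y down, z forward; pixel columns grow to the right and rows downward; lengths in m; the calibration is good to about 2 mm. A picture is of the moment at which its call begins.
- order.close_job(): hands the job in, once; it reports no verdict.
The state is a dict: "time": time; "joint_positions": joint angles; "qd": joint speeds; "joint_torque": joint torques, N m; "position": TCP position; "tool_rot": TCP orientation; "ft_force": force on the tool from outside, world axes, zero at the start; "torque": the same for the moment, N m; "grip_width": opening from 0.0 (shut) to 1.0 (fully open).
Only numpy, scipy, OpenCV 4.12 (cv2) and the standard library are available. Lean on these libraries where they do the work, as an engineer would, in place of code of your own. Each camera call takes 0.05 s, during which the arm holds its last target.

## Working session

There is one attempt and no reset: what is moved stays moved. The work goes in short steps, Python scripts to look and compute and a tool call to move; the robot and the scene stay as the last step left them, time stands still between calls to the robot, and variables do not carry over. Pictures are saved under pics/ and viewed, and the job is handed in when it is done.

Besides the shell and the picture viewer there is one more tool, called as a command line: name --argument value ..., lists and objects as JSON in quotes. step_arm: Moves the arm, as the interface text tells. Its arguments: {"type":"object","properties":{"rows":{"type":"array"},"grip_force":{"type":"number"}},"required":["rows"]}

```bash
mkdir -p pics; ls
python3 - <<'E'
from bench import status, optics
import cv2,numpy as np
print(status.get_state())
for n in("scene","side"):
    d=optics.get_image(n); np.savez(f"{n}0.npz",**d)
    print(n,d["K"],d["k1"],d["R"],d["t"])
    cv2.imwrite(f"pics/{n}0.png",d["frame"][:,:,::-1])
E
```

```text
pics
{'time': 0.0, 'joint_positions': array([ 1.31113174,  0.32181276, -0.07008198,  1.4516997 ,  0.02260725,
        1.37076437, -0.0569199 ]), 'qd': array([-1.20343879e-03,  8.11897095e-04, -6.64852788e-04, -3.05811491e-05,
       -6.87077275e-04,  2.26693152e-03, -6.63552248e-05]), 'joint_torque': array([ 1.17017862e-03, -4.91285348e+01, -4.03574500e-01, -3.12524235e+01,
       -6.42375438e-02,  4.35809931e-02,  1.84777609e-04]), 'position': array([ 0.17551256, -0.62522244,  0.19205578]), 'tool_rot': array([-3.11036010e+00, -4.28448309e-01,  5.70788758e-04]), 'ft_force': array([ 0.3092184 ,  0.50409361, -0.40905954]), 'torque': array([-0.00067952, -0.01488288, -0.03154419]), 'grip_width': 1.0016655522472278}
scene [[514.9740627    0.         317.8263716 ]
 [  0.         514.9740627  243.93036418]
 [  0.           0.           1.        ]] -0.01409630715644325 [[ 0.10394932  0.99450533 -0.01239688]
 [ 0.7385603  -0.08553311 -0.66873969]
 [-0.66612553  0.06035919 -0.74339326]] [-0.06127554 -0.37291111  1.60581975]
side [[508.26947714   0.         321.97599046]
 [  0.         508.26947714 235.97938558]
 [  0.           0.           1.        ]] -0.0758739241307541 [[-0.99914525 -0.04126789  0.0023936 ]
 [-0.03156954  0.7243931  -0.68866392]
 [ 0.0266858  -0.68815085 -0.72507674]] [0.58707886 0.06628401 1.50048242]
```

View pics/scene0.png

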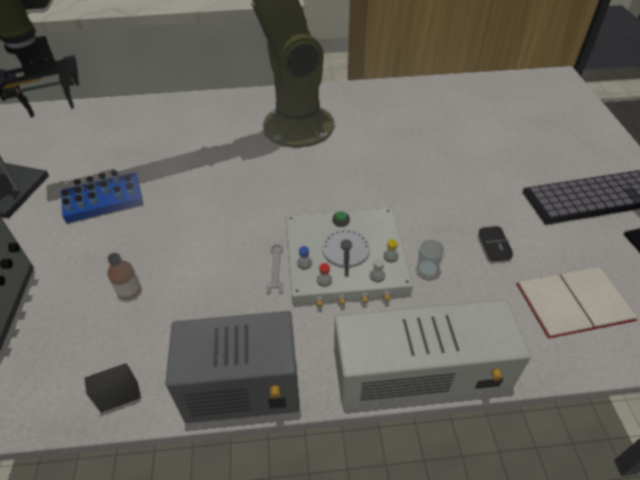

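View pics/side0.png

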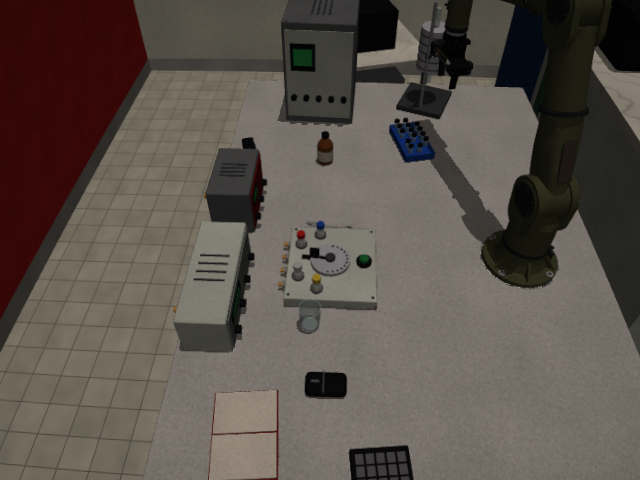

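```bash
cat > h.py <<'E'
import numpy as np,cv2
def ray(d,u,v):
    K=d["K"];k1=float(d["k1"])
    p=cv2.undistortPoints(np.array([[[u,v]]],float),K,np.array([k1,0,0,0.]))[0,0]
    R=d["R"];c=-R.T@d["t"]; r=R.T@np.array([p[0],p[1],1.]); return c,r
def onz(d,u,v,z):
    c,r=ray(d,u,v); return c+r*(z-c[2])/r[2]
def tri(rs):
    A=0;b=0
    for c,r in rs:
        r=r/np.linalg.norm(r);P=np.eye(3)-np.outer(r,r);A=A+P;b=b+P@c
    return np.linalg.solve(A,b)
def blobs(img,box):
    hsv=cv2.cvtColor(img,cv2.COLOR_RGB2HSV);H,S,V=cv2.split(hsv)
    M={'blue':(H>100)&(H<130)&(S>130)&(V>60),'red':((H<6)|(H>172))&(S>150)&(V>60),'yellow':(H>18)&(H<32)&(S>130)&(V>80),'green':(H>45)&(H<85)&(S>100)&(V>30)}
    o={};x0,y0,x1,y1=box
    for k,m in M.items():
        mm=np.zeros(H.shape,np.uint8);mm[y0:y1,x0:x1]=m[y0:y1,x0:x1]
        n,l,s,c=cv2.connectedComponentsWithStats(mm)
        if n>1:
            i=1+np.argmax(s[1:,4]); o[k]=(c[i],s[i])
    return o
E
python3 - <<'E'
from h import *
D={n:dict(np.load(f"{n}0.npz")) for n in("scene","side")}
box={"scene":(270,190,420,300),"side":(270,210,390,320)}
B={n:blobs(D[n]["frame"],box[n]) for n in D}
for k in ('blue','red','yellow','green'):
    print(k,[ (B[n][k][0].round(1),B[n][k][1]) for n in D],tri([ray(D[n],*B[n][k][0]) for n in D]).round(4),[onz(D[n],*B[n][k][0],.086).round(4) for n in D])
for n in D:
    x0,y0,x1,y1=box[n];c=D[n]["frame"][y0:y1,x0:x1,::-1]
    cv2.imwrite(f"pics/{n}0z.png",cv2.resize(c,None,fx=5,fy=5,interpolation=cv2.INTER_CUBIC))
E
```

```text
blue [(array([303.6, 250.2]), array([300, 247,   8,   7,  40], dtype=int32)), (array([320.1, 223.8]), array([317, 221,   7,   6,  31], dtype=int32))] [ 0.5956 -0.0322  0.0848] [array([ 0.5981, -0.0315,  0.086 ]), array([ 0.5947, -0.0325,  0.086 ])]
red [(array([324.2, 267.5]), array([321, 264,   8,   8,  52], dtype=int32)), (array([300.5, 233.7]), array([297, 231,   8,   8,  43], dtype=int32))] [0.6495 0.0081 0.0836] [array([0.6524, 0.0083, 0.086 ]), array([0.6487, 0.0095, 0.086 ])]
yellow [(array([392., 244.]), array([388, 240,   9,  10,  68], dtype=int32)), (array([316. , 277.1]), array([312, 274,   9,   7,  48], dtype=int32))] [0.5981 0.1661 0.0837] [array([0.6023, 0.1664, 0.086 ]), array([0.5966, 0.166 , 0.086 ])]
green [(array([340.7, 215.5]), array([336, 213,  10,   6,  51], dtype=int32)), (array([363.8, 258.3]), array([359, 255,  10,   8,  65], dtype=int32))] [0.468  0.069  0.0552] [array([0.4998, 0.0647, 0.086 ]), array([0.4697, 0.0949, 0.086 ])]
```

```bash
ls pics
```

```text
scene0.png
scene0z.png
side0.png
side0z.png
```

View pics/scene0z.png

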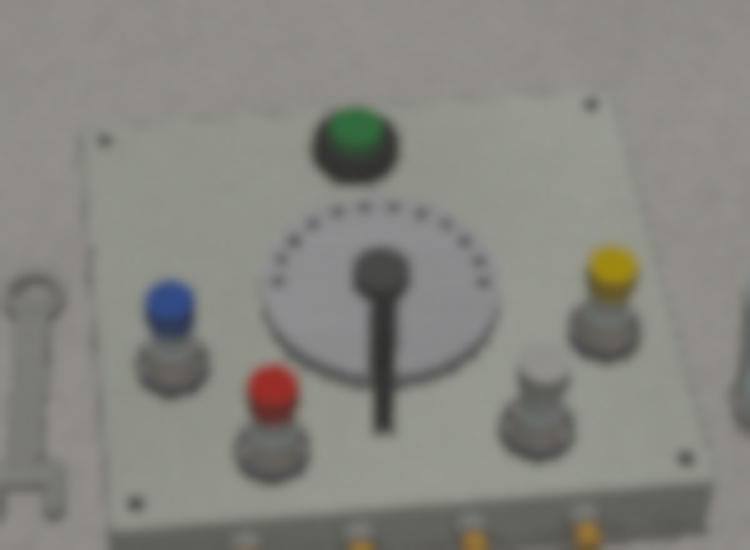

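View pics/side0z.png

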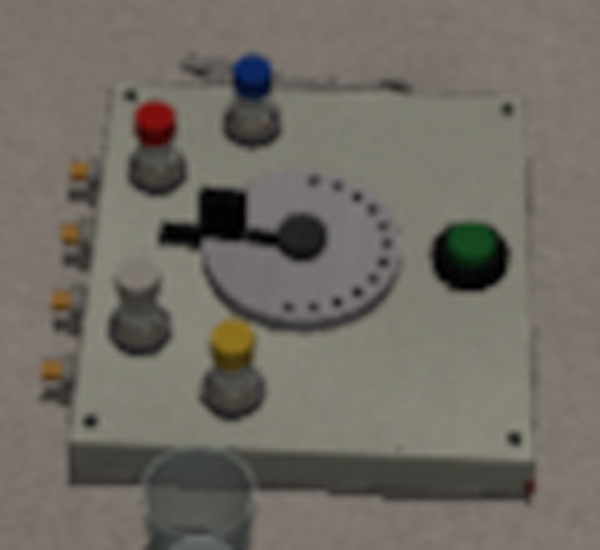

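Run:
```python
from h import *
D={n:dict(np.load(f"{n}0.npz")) for n in("scene","side")}
def p(n,x,y,z):
    o={"scene":(270,190),"side":(270,210)}[n]
    return onz(D[n],x/5-.4+o[0],y/5-.4+o[1],z).round(4)
A=np.array([.5635,.0675])
for nm,n,x,y,z in [("nose","scene",384,428,.052),("nose","side",165,233,.052),("hub","scene",382,262,.062),("hub","side",303,232,.062),("tabtop","side",223,200,.084)]:
    q=p(n,x,y,z);d=q[:2]-A;print(nm,n,q,np.hypot(*d),np.arctan2(d[1],d[0]))
```

```text
nose scene [0.6521 0.0575 0.052 ] 0.08916254819149126 -0.11239118029813776
nose side [0.6398 0.0647 0.052 ] 0.07635135886151605 -0.03668078775665197
hub scene [0.563  0.0689 0.062 ] 0.001486606874731868 1.9138202672156357
hub side [0.5618 0.0693 0.062 ] 0.0024758836806280105 2.3276308323535964
tabtop side [0.6066 0.0669 0.084 ] 0.04310417613178568 -0.013920214501740195
```

step_arm --rows '[[[0,0,0],[30,-27,0],60],[[0,0,0],[30,-27,0],50],[[0,0,0],[30,-27,0],50],[[0,0,0],[30,-27,0],50],[[0,0,0],[30,-27,0],50],[[0,0,0],[30,-27,0],50],[[0,0,0],[30,-27,0],50],[[0,0,0],[30,-27,0],50],[[0,0,0],[30,-27,0],50],[[0,0,0],[30,-27,0],50],[[0,0,0],[30,-27,0],50],[[0,0,0],[30,-27,0],50]]'

```text
time: 1.1
position: [0.4335, -0.2101, 0.1835]
tool_rot: [-3.111, -0.393, 0.017]
ft_force: [1.1, -0.4, 0.7]
grip_width: 0.575
```

step_arm --rows '[[[0,0,0],[30,-28,-2],50],[[0,0,0],[30,-28,-2],50],[[0,0,0],[30,-28,-2],50],[[0,0,0],[30,-28,-2],50],[[0,0,0],[30,-28,-2],50],[[0,0,0],[30,-28,-2],50],[[0,0,0],[30,-28,-2],50],[[0,0,-7.1],[0,0,0],50],[[0,0,-7.1],[0,0,0],50],[[0,0,-7.1],[0,0,0],50],[[0,0,-7.1],[0,0,0],50],[[0,0,-7.1],[0,0,0],50]]'

```text
time: 2.1
position: [0.5883, 0.0551, 0.1925]
tool_rot: [-2.827, -1.33, 0.015]
ft_force: [0.5, -0.2, 0.5]
grip_width: 0.571
```

step_arm --rows '[[[0,0,-7.1],[0,0,0],50],[[0,0,-7.1],[0,0,0],50],[[0,0,-7.1],[0,0,0],50],[[0,0,-7.1],[0,0,0],50],[[0,0,-7.1],[0,0,0],50],[[0,0,-7.1],[0,0,0],50],[[0,0,-7.1],[0,0,0],50],[[0,0,-7.1],[0,0,0],50],[[0,0,-7.1],[0,0,0],50],[[0,0,-7.1],[0,0,0],50],[[0,0,-7.1],[0,0,0],50],[[0,0,-7.1],[0,0,0],50]]'

```text
time: 3.1
position: [0.5841, 0.054, 0.1864]
tool_rot: [-1.159, -2.889, -0.0]
ft_force: [-0.4, -0.4, 0.2]
grip_width: 0.571
```

```bash
cat >> h.py <<'E'
from scipy.spatial.transform import Rotation as Ro
def plan(s,goal,yaw):
    "goal xyz, tool-x yaw; level tool pointing down -> remaining turn deg, shift mm in tool axes"
    R=Ro.from_rotvec(s["tool_rot"]); G=Ro.from_euler('z',yaw)*Ro.from_euler('x',np.pi)
    return (np.degrees((R.inv()*G).as_rotvec()).round(2),(R.inv().apply(np.array(goal)-s["position"])*1e3).round(1))
def info(s):
    x=Ro.from_rotvec(s["tool_rot"]).as_matrix()
    print("t",s["time"],"pos",s["position"].round(4),"yaw",np.arctan2(x[1,0],x[0,0]).round(3),"j",s["joint_positions"].round(2),"F",s["ft_force"].round(1))
E
python3 - <<'E'
from h import *
from bench import status,optics
s=status.get_state();info(s)
d=optics.get_image("wrist");np.savez("wrist0.npz",**d);cv2.imwrite("pics/wrist0.png",d["frame"][:,:,::-1])
print(plan(s,[.608,.066,.2],np.pi-.08))
E
```

```text
t 3.1 pos [0.5841 0.054  0.1864] yaw 2.378 j [ 0.7   0.38 -1.04  1.57  0.31  1.4   0.44] F [-0.4 -0.4  0.2]
(array([ -0.05,  -1.7 , -39.13]), array([ -8.6,  25. , -14.1]))
```

View pics/wrist0.png

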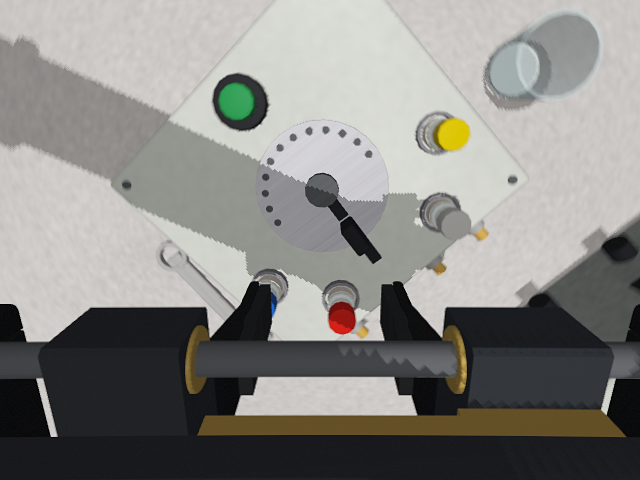

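Run:
```python
from h import *
d=dict(np.load("wrist0.npz"))
for n,u,v,z in [("hub",322,187,.062),("green",237,101,.056),("yellow",454,134,.09),("red",342,318,.09),("nose",377,259,.052),("screwL",126,184,.04),("screwR",512,180,.04)]: print(n,onz(d,u,v,z).round(4))
hub=onz(d,322,187,.062);q=onz(d,377,259,.052)-hub;print(np.arctan2(q[1],q[0]))
```

```text
hub [0.5604 0.0705 0.062 ]
green [0.4666 0.0684 0.056 ]
yellow [0.5952 0.1679 0.09  ]
red [0.6463 0.0112 0.09  ]
nose [0.6409 0.0601 0.052 ]
screwL [ 0.4434 -0.0536  0.04  ]
screwR [0.6708 0.1898 0.04  ]
-0.12743203322507055
```

step_arm --rows '[[[0,-0.3,-7],[-1,4,-2],50],[[0,-0.3,-7],[-1,4,-2],50],[[0,-0.3,-7],[-1,4,-2],50],[[0,-0.3,-7],[-1,4,-2],50],[[0,-0.3,-7],[-1,4,-2],50],[[0,0,-4],[0,3,-2],50],[[0,0,0],[0,0,0],50]]'

```text
time: 3.73
position: [0.5976, 0.0702, 0.1953]
tool_rot: [-0.115, -3.131, 0.002]
ft_force: [-0.9, 0.7, 0.5]
grip_width: 0.576
```

Run:
```python
from h import *
from bench import status,optics
s=status.get_state();info(s)
d=optics.get_image("wrist");np.savez("wrist1.npz",**d);cv2.imwrite("pics/wrist1.png",d["frame"][:,:,::-1])
print(plan(s,[.607,.0645,.077],np.pi-.1))
```

```text
t 3.7333 pos [0.5976 0.0702 0.1953] yaw 3.068 j [ 0.73  0.46 -1.17  1.54  0.42  1.44  1.03] F [-0.9  0.7  0.5]
(array([-0.11, -0.5 ,  1.51]), array([-10.8,  -4.7, 118.2]))
```

View pics/wrist1.png

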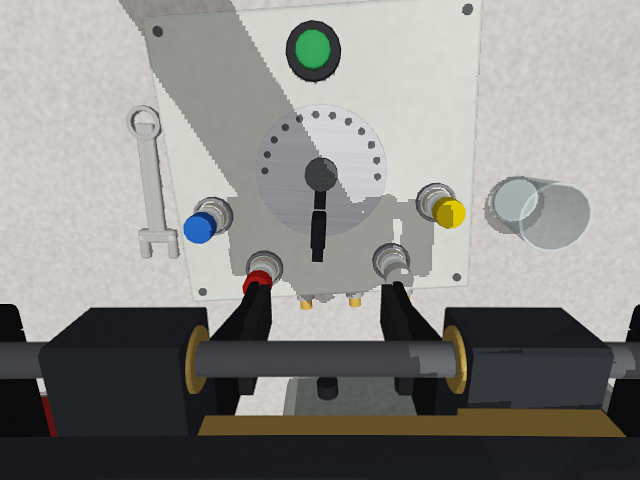

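Run:
```python
from h import *
d=dict(np.load("wrist1.npz"))
for n,u,v,z in [("hub",321,175,.062),("green",313,49,.056),("blue",198,229,.09),("yellow",452,214,.09),("nose",318,260,.052)]: print(n,onz(d,u,v,z).round(4))
hub=onz(d,321,175,.062);q=onz(d,318,260,.052)-hub;print(np.arctan2(q[1],q[0]),d["R"],-d["R"].T@d["t"])
```

```text
hub [0.5624 0.0684 0.062 ]
green [0.4668 0.0696 0.056 ]
blue [ 0.5936 -0.0308  0.09  ]
yellow [0.5962 0.1683 0.09  ]
nose [0.6407 0.0595 0.052 ]
-0.11379140218067967 [[ 0.07405939  0.99725292 -0.00135149]
 [ 0.95311094 -0.07038239  0.29432271]
 [ 0.29341906 -0.02308548 -0.95570514]] [0.51575173 0.07605915 0.38780193]
```

step_arm --rows '[[[0,-0.3,1.5],[-6,-3,20],50],[[0,0,0],[-4,-2,25],50],[[0,0,0],[-1,0,25],50],[[0,0,0],[0,0,25],50],[[0,0,0],[0,0,15],50],[[0,0,0],[0,0,5],50]]'

```text
time: 4.28
position: [0.6094, 0.0609, 0.0764]
tool_rot: [0.206, 3.135, -0.007]
ft_force: [0.2, -0.0, -0.5]
grip_width: 0.576
```

Run:
```python
from h import *
from bench import status,optics
s=status.get_state();info(s)
print(plan(s,[.607,.0645,.077],np.pi-.1))
d=optics.get_image("wrist");cv2.imwrite("pics/wrist2.png",d["frame"][:,:,::-1])
```

```text
t 4.2833 pos [0.6094 0.0609 0.0764] yaw 3.01 j [ 0.67  0.56 -1.08  1.66  0.52  1.24  0.92] F [ 0.2 -0.  -0.5]
(array([-0.25,  0.02, -1.8 ]), array([ 2.9,  3.2, -0.6]))
```

View pics/wrist2.png

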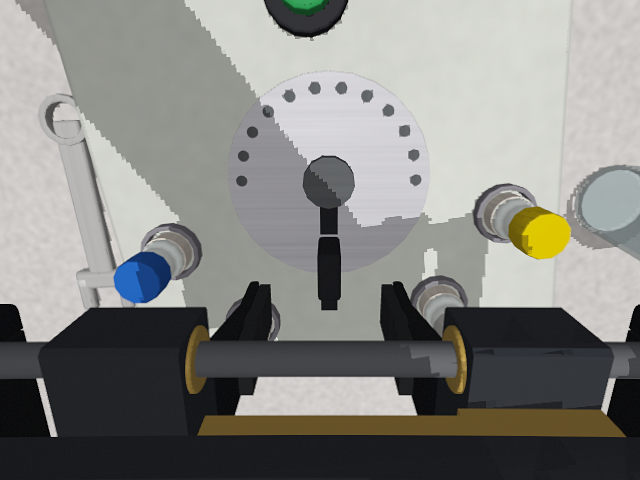

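step_arm --rows '[[[0,0,-1.5],[2.5,2.5,0],40],[[0,0,0],[0,0,0],30],[[0,0,0],[0,0,0],24],[[0,0,0],[0,0,0],24]]'

```text
time: 4.67
position: [0.608, 0.064, 0.0788]
tool_rot: [0.168, 3.135, -0.007]
ft_force: [-0.1, -0.4, -0.7]
grip_width: 0.359
```

Run:
```python
from h import *
from bench import status,optics
s=status.get_state();info(s);print(s["grip_width"]*87)
d=optics.get_image("wrist");cv2.imwrite("pics/wrist3.png",d["frame"][:,:,::-1])
```

```text
t 4.6667 pos [0.608  0.064  0.0788] yaw 3.035 j [ 0.68  0.56 -1.09  1.66  0.52  1.24  0.94] F [-0.1 -0.4 -0.7]
31.225781262855232
```

View pics/wrist3.png

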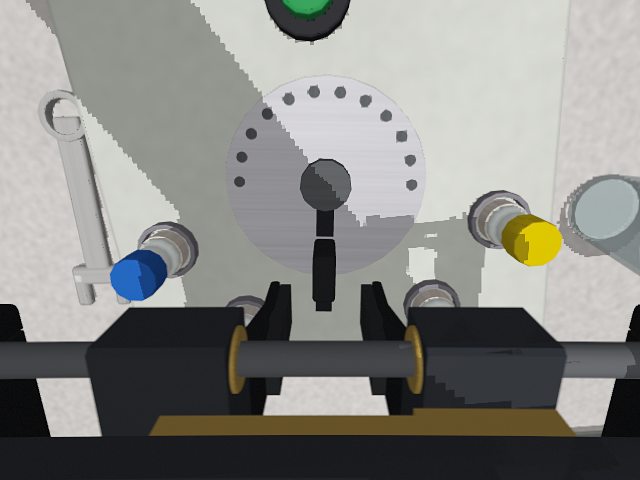

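step_arm --rows '[[[0,0,0],[0,0,2],24],[[0,0,3],[0.1,-2.4,0],24],[[0,0,4],[0.1,-3.1,0],24],[[0,0,4],[0.1,-3.1,0],24],[[0,0,4],[0.1,-3.1,0],24],[[0,0,4],[0.1,-3.1,0],24],[[0,0,4],[0.1,-3.1,0],24],[[0,0,4],[0.1,-3.1,0],24]]'

```text
time: 5.38
position: [0.6039, 0.0453, 0.0808]
tool_rot: [0.925, 2.992, 0.0]
ft_force: [0.9, -0.1, 0.2]
grip_width: 0.274
```

```bash
cat > m.py <<'E'
from h import *
from bench import status,optics
s=status.get_state();info(s);print(s["grip_width"]*87)
A=np.array([.5625,.0685]);q=s["position"][:2]-A;print("r",np.hypot(*q),"th",np.arctan2(q[1],q[0]))
for th in(-.6,-.9,-1.1,-1.2,-1.26,-1.3,-1.35): print(th,plan(s,[A[0]+.045*np.cos(th),A[1]+.045*np.sin(th),.077],np.pi+th))
E
python3 m.py
```

```text
t 5.3833 pos [0.6039 0.0453 0.0808] yaw 2.542 j [ 0.67  0.49 -1.    1.68  0.44  1.2   0.53] F [ 0.9 -0.1  0.2]
23.800566905276423
r 0.04743662992984305 th -0.5100940202557054
-0.6 (array([0.17, 0.55, 0.01]), array([ 2.3, -4.3,  3.7]))
-0.9 (array([ 0.25,  0.52, 17.2 ]), array([  4.3, -17.6,   3.7]))
-1.1 (array([ 0.3 ,  0.49, 28.66]), array([  7.8, -25.8,   3.6]))
-1.2 (array([ 0.33,  0.48, 34.39]), array([ 10.1, -29.7,   3.6]))
-1.26 (array([ 0.35,  0.47, 37.83]), array([ 11.7, -31.9,   3.6]))
-1.3 (array([ 0.36,  0.47, 40.12]), array([ 12.9, -33.3,   3.5]))
-1.35 (array([ 0.37,  0.46, 42.99]), array([ 14.4, -34.9,   3.5]))
```

step_arm --rows '[[[0,0.3,2],[1,-3.5,2],24],[[0,0.2,3.5],[0.5,-3.5,1.5],24],[[0,0,3.5],[0.3,-3.5,1],24],[[0,0,3.5],[0.3,-3.5,1],24],[[0,0,3.5],[0.3,-3.5,1],24],[[0,0,3.5],[0.3,-3.5,1],24]]'

```text
time: 5.88
position: [0.5895, 0.0312, 0.0756]
tool_rot: [1.447, 2.781, 0.009]
ft_force: [-0.2, -0.8, -0.3]
grip_width: 0.28
```

```bash
python3 m.py
python3 - <<'E'
from h import *
from bench import optics
d=optics.get_image("wrist");np.savez("wrist4.npz",**d);cv2.imwrite("pics/wrist4.png",d["frame"][:,:,::-1])
E
```

```text
t 5.8833 pos [0.5895 0.0312 0.0756] yaw 2.182 j [ 0.67  0.43 -0.94  1.73  0.37  1.17  0.24] F [-0.2 -0.8 -0.3]
24.319578824364005
r 0.04604027018568935 th -0.9444912903912873
-0.6 (array([  0.41,   0.24, -20.6 ]), array([ 3.9, 15.2, -1.3]))
-0.9 (array([ 0.44,  0.18, -3.41]), array([ 1.1,  2. , -1.4]))
-1.1 (array([0.46, 0.13, 8.05]), array([ 1.5, -7. , -1.5]))
-1.2 (array([ 0.47,  0.11, 13.78]), array([  2.3, -11.4,  -1.5]))
-1.26 (array([ 0.47,  0.09, 17.21]), array([  3. , -14. ,  -1.5]))
-1.3 (array([ 0.47,  0.08, 19.51]), array([  3.6, -15.7,  -1.5]))
-1.35 (array([ 0.47,  0.07, 22.37]), array([  4.4, -17.8,  -1.5]))
```

View pics/wrist4.png

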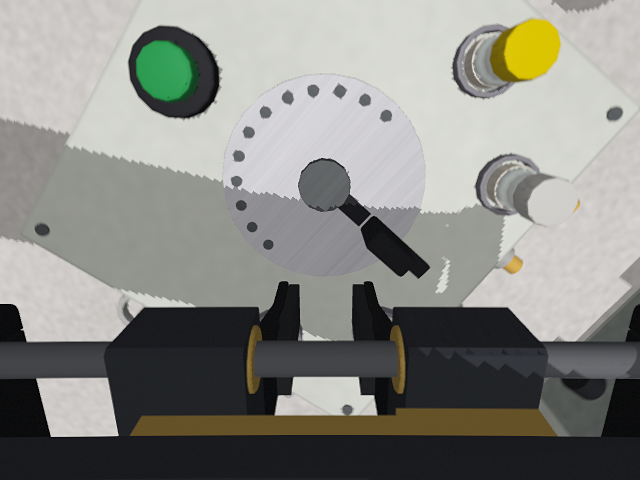

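Run:
```python
from h import *
from bench import status,optics
s=status.get_state()
d=dict(np.load("wrist4.npz"))
R=Ro.from_rotvec(s["tool_rot"]).as_matrix()
def pr(X):
    c,_=cv2.projectPoints(np.array([X],float),cv2.Rodrigues(d["R"])[0],d["t"],d["K"],np.array([float(d["k1"]),0,0,0]));return c[0,0].round(1)
for o in [(0,0,0),(0,0,.008),(.0095,.012,.008),(-.0095,.012,.008),(.0095,-.012,.008),(.0095,-.027,.008),(.0095,.012,-.011)]: print(o,pr(s["position"]+R@np.array(o)))
hub=onz(d,324,184,.062)
th=[np.arctan2(*(onz(d,*p,z)-hub)[[1,0]]) for p,z in (((417,272),.052),((350,208),.062),((395,247),.084))]
print(hub,th, onz(d,418,272,.052),onz(d,395,247,.084), onz(d,395,247,.052))
for n in("scene","side"):
    e=optics.get_image(n);np.savez(n+"1.npz",**e);x,y=(270,170) if n=="scene" else (270,190)
    cv2.imwrite(f"pics/{n}1z.png",cv2.resize(e["frame"][y:y+130,x:x+150,::-1],None,fx=4,fy=4,interpolation=cv2.INTER_CUBIC))
```

```text
(0, 0, 0) [324.8 277. ]
(0, 0, 0.008) [324.8 271.1]
(0.0095, 0.012, 0.008) [347.  254.9]
(-0.0095, 0.012, 0.008) [346.4 287. ]
(0.0095, -0.012, 0.008) [302.7 254.9]
(0.0095, -0.027, 0.008) [275.  254.8]
(0.0095, 0.012, -0.011) [349.1 268.2]
[0.56156334 0.06913428 0.062     ] [np.float64(-0.16842669286372508), np.float64(-0.13936449485952346), np.float64(-0.055620673040365595)] [0.63838589 0.05649273 0.052     ] [0.60594194 0.06666336 0.084     ] [0.61751043 0.06107912 0.052     ]
```

View pics/side1z.png

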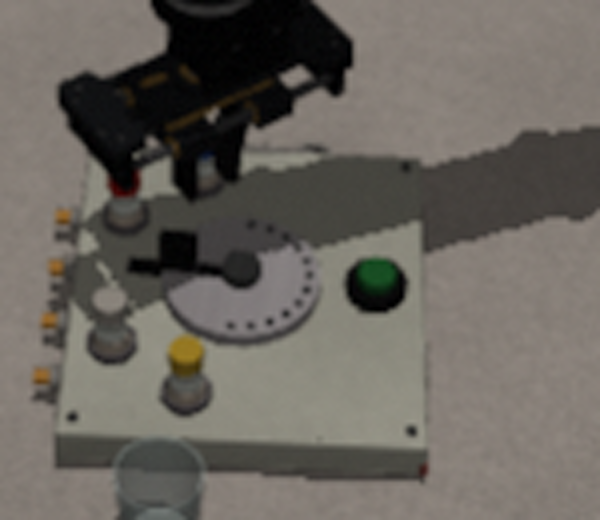

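View pics/scene1z.png

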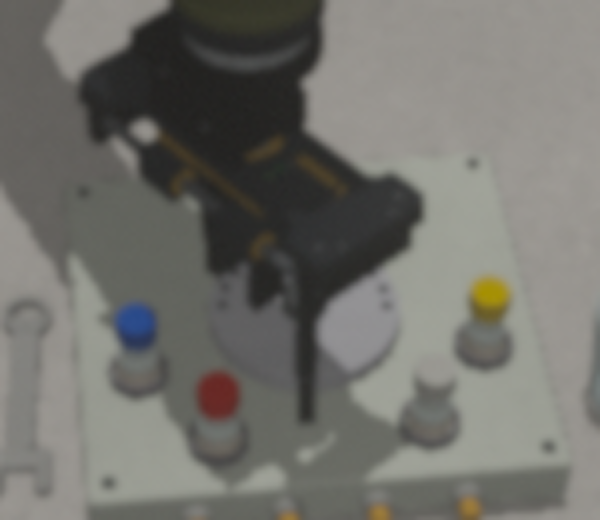

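Run:
```python
from h import *
from bench import status
s=status.get_state()
R=Ro.from_rotvec(s["tool_rot"]).as_matrix();p=s["position"]
def cloud(d,u0,u1,v0,v1):
    z=d["range_z"]; o=[]
    for v in range(v0,v1):
        for u in range(u0,u1):
            if z[v,u]>0:
                c,r=ray(d,u,v); o.append(c+r*z[v,u])
    return np.array(o)
for n,b in (("wrist4",(260,390,278,300)),("side1",(305,335,200,245)),("scene1",(310,350,215,250))):
    d=dict(np.load(n+".npz"));X=cloud(d,*b); T=(X-p)@R
    m=(abs(T[:,0])<.03)&(abs(T[:,1])<.06)&(T[:,2]<.03)&(X[:,2]>.062)
    print(n,m.sum());T=T[m];X=X[m]
    if len(T):
        print(T.min(0).round(3),T.max(0).round(3)); i=np.argsort(-T[:,2])[:8];print(T[i].round(3).tolist())
```

```text
wrist4 779
[ 0.002 -0.021 -0.048] [ 0.012  0.021 -0.028]
[[0.011, -0.019, -0.028], [0.005, -0.012, -0.029], [0.011, -0.02, -0.029], [0.009, 0.013, -0.029], [0.009, -0.015, -0.029], [0.009, -0.016, -0.029], [0.01, 0.019, -0.029], [0.01, 0.018, -0.029]]
side1 751
[-0.029 -0.027 -0.192] [ 0.03   0.06  -0.028]
[[0.006, -0.013, -0.028], [-0.004, 0.021, -0.03], [0.005, -0.013, -0.031], [0.009, -0.017, -0.032], [0.009, 0.019, -0.033], [0.007, -0.015, -0.033], [-0.008, -0.012, -0.033], [0.003, 0.022, -0.033]]
scene1 470
[-0.03  -0.026 -0.143] [ 0.025  0.06  -0.005]
[[0.025, 0.028, -0.005], [0.02, 0.02, -0.005], [0.019, 0.025, -0.006], [0.021, 0.03, -0.006], [0.022, 0.031, -0.006], [0.017, 0.028, -0.007], [0.022, 0.029, -0.008], [0.014, 0.027, -0.009]]
```

step_arm --rows '[[[0,0,-6],[0,4.5,-1],40],[[0,0,-6],[0,4.5,-1],40],[[0,0,-6],[0,4.5,-1],40],[[0,0,-6],[0,4.5,-1],40],[[0,0,-6],[0,4.5,-1],40],[[0,0,-6],[0,4.5,-1],40],[[0,0,-6],[0,4.5,-1],40],[[0,0,-5],[0,4.5,-1],40],[[0,0,0],[0,0,0],40]]'

```text
time: 6.78
position: [0.6124, 0.0632, 0.0867]
tool_rot: [0.122, 3.126, 0.006]
ft_force: [0.2, 0.5, 0.6]
grip_width: 0.457
```

```bash
cat > m.py <<'E'
from h import *
from bench import status,optics
import sys
s=status.get_state();info(s);print(s["grip_width"]*87)
A=np.array([.5625,.0685]);q=s["position"][:2]-A;print("r",np.hypot(*q),"th",np.arctan2(q[1],q[0]))
z=float(sys.argv[1])
for th in map(float,sys.argv[2:]): print(th,plan(s,[A[0]+.045*np.cos(th),A[1]+.045*np.sin(th),z],np.pi+th))
E
python3 m.py .04 -.12
python3 - <<'E'
from h import *
from bench import optics
d=optics.get_image("wrist");np.savez("wrist5.npz",**d);cv2.imwrite("pics/wrist5.png",d["frame"][:,:,::-1])
E
```

```text
t 6.7833 pos [0.6124 0.0632 0.0867] yaw 3.064 j [ 0.69  0.55 -1.1   1.66  0.52  1.24  0.98] F [0.2 0.5 0.6]
39.732312953988
r 0.05015426269444583 th -0.10564728851378315
-0.12 (array([0.27, 0.75, 2.42]), array([ 5.8, -0.7, 46.7]))
```

View pics/wrist5.png

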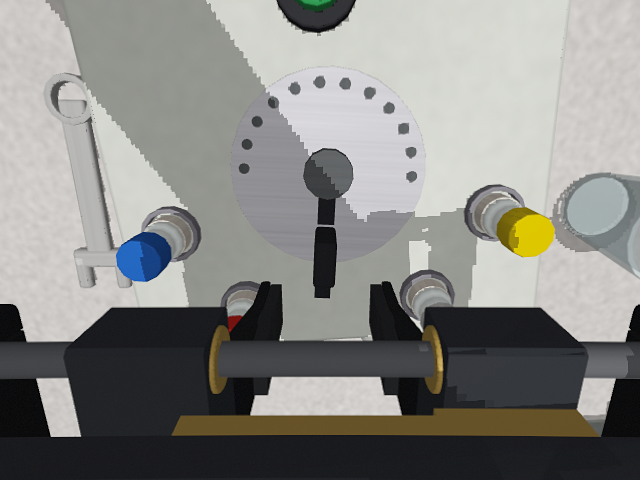

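step_arm --rows '[[[0.2,0.7,2.4],[6,-0.7,4],40],[[0,0,0],[0.5,0,10],40],[[0,0,0],[0,0,10],40],[[0,0,0],[0,0,10],40]]'

```text
time: 7.17
position: [0.6083, 0.062, 0.0527]
tool_rot: [0.204, 3.129, 0.002]
ft_force: [0.6, -0.3, 0.1]
grip_width: 0.458
```

```bash
python3 m.py .04 -.12
python3 - <<'E'
from h import *
from bench import optics
d=optics.get_image("wrist");np.savez("wrist6.npz",**d);cv2.imwrite("pics/wrist6.png",d["frame"][:,:,::-1])
E
```

```text
t 7.1667 pos [0.6083 0.062  0.0527] yaw 3.011 j [ 0.67  0.58 -1.06  1.69  0.54  1.19  0.91] F [ 0.6 -0.3  0.1]
39.869657977843644
r 0.04628127096427553 th -0.14176266523144354
-0.12 (array([ 0.08,  0.33, -0.6 ]), array([ 1.4,  1. , 12.7]))
```

View pics/wrist6.png

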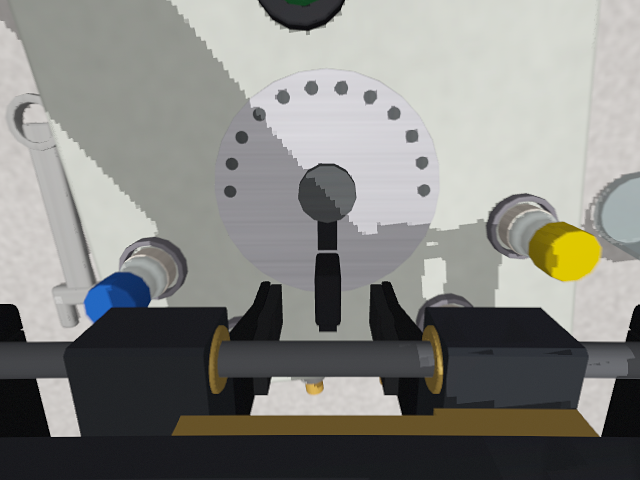

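step_arm --rows '[[[0,0.3,0],[1,0.5,8],40],[[0,0,0],[0.5,0.5,5],30],[[0,0,0],[0,0,1],24],[[0,0,0],[0,0,0],24],[[0,0,0],[0,0,0],24]]'

```text
time: 7.63
position: [0.6038, 0.0621, 0.032]
tool_rot: [-0.204, -3.128, -0.001]
ft_force: [-0.5, 0.1, 0.7]
grip_width: 0.295
```

```bash
python3 m.py .04 -.12 -.3
python3 - <<'E'
from h import *
from bench import optics
d=optics.get_image("wrist");np.savez("wrist7.npz",**d);cv2.imwrite("pics/wrist7.png",d["frame"][:,:,::-1])
E
```

```text
t 7.6333 pos [0.6038 0.0621 0.032 ] yaw 3.011 j [ 0.66  0.6  -1.05  1.71  0.55  1.17  0.9 ] F [-0.5  0.1  0.7]
25.69740101969567
r 0.04178342387327705 th -0.1539228493594635
-0.12 (array([ 0.01, -0.42, -0.59]), array([-3.2,  1.5, -8. ]))
-0.3 (array([-0.03, -0.42,  9.73]), array([-2.5, -6.6, -8. ]))
```

View pics/wrist7.png

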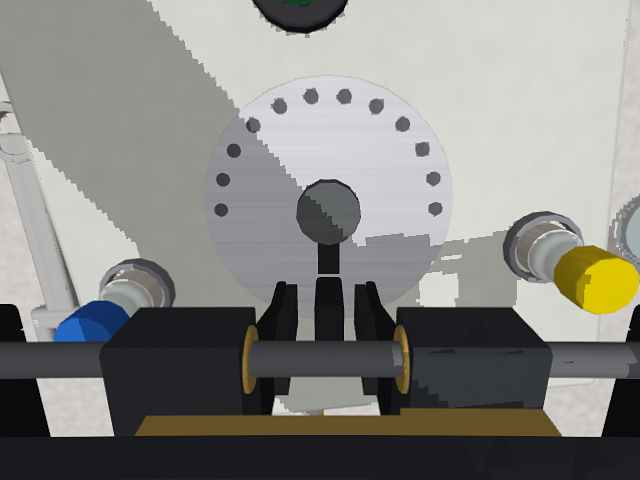

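step_arm --rows '[[[0,-0.4,0],[-3,0,-7],24],[[0,0,2],[0,-2,0],24],[[0,0,3.5],[0.2,-3.2,0],24],[[0,0,3.5],[0.2,-3.2,0],24],[[0,0,3.5],[0.2,-3.2,0],24]]'

```text
time: 8.1
position: [0.6064, 0.054, 0.0434]
tool_rot: [0.552, 3.087, 0.009]
ft_force: [-1.0, 1.9, -1.2]
grip_width: 0.277
```

```bash
python3 m.py .04 -.6 -.9
python3 - <<'E'
from h import *
from bench import optics
d=optics.get_image("wrist");np.savez("wrist8.npz",**d);cv2.imwrite("pics/wrist8.png",d["frame"][:,:,::-1])
E
```

```text
t 8.1 pos [0.6064 0.054  0.0434] yaw 2.788 j [ 0.66  0.56 -1.01  1.71  0.51  1.16  0.72] F [-1.   1.9 -1.2]
24.10451164119568
r 0.046234335558084684 th -0.31905056130439274
-0.6 (array([ 0.41,  0.2 , 14.1 ]), array([  2.6, -12.6,   3.3]))
-0.9 (array([ 0.44,  0.13, 31.29]), array([  7.8, -25. ,   3.2]))
```

View pics/wrist8.png

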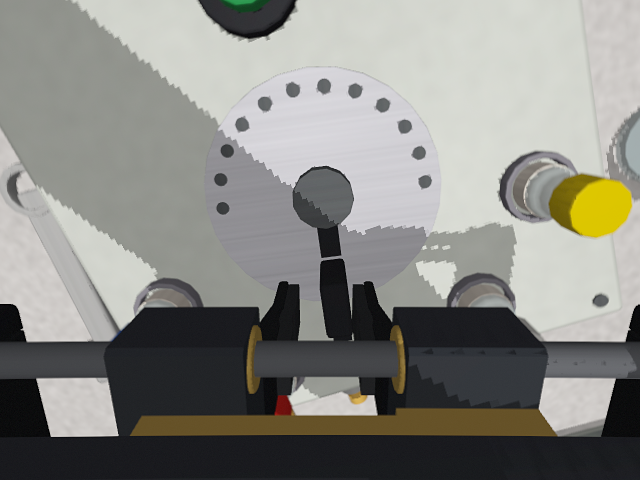

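step_arm --rows '[[[0,0,3.2],[0.3,-3.5,1.5],24],[[0,0,3.5],[0.3,-3.5,1],24],[[0,0,3.5],[0.3,-3.5,1],24],[[0,0,3.5],[0.3,-3.5,0.5],24],[[0,0,3.5],[0.3,-3.5,0.5],24],[[0,0,3.5],[0.3,-3.5,0.5],24]]'

```text
time: 8.65
position: [0.6001, 0.0435, 0.0448]
tool_rot: [1.102, 2.926, 0.03]
ft_force: [1.2, 2.2, -1.9]
grip_width: 0.275
```

```bash
python3 m.py .04 -.9 -1.1 -1.3
```

```text
t 8.65 pos [0.6001 0.0435 0.0448] yaw 2.421 j [ 0.66  0.49 -0.96  1.74  0.44  1.12  0.42] F [ 1.2  2.2 -1.9]
23.94101635310756
r 0.04518710002663286 th -0.5875787217344228
-0.9 (array([ 1.36,  0.3 , 10.28]), array([  0.5, -14.1,   4.5]))
-1.1 (array([ 1.39,  0.17, 21.74]), array([  3. , -22.8,   4.3]))
-1.3 (array([1.42e+00, 3.00e-02, 3.32e+01]), array([  7.2, -30.7,   4. ]))
```

step_arm --rows '[[[0.5,0,1.5],[0.2,-4.5,2],24],[[0.4,0,2],[0.2,-4.5,2],24],[[0.3,0,2.5],[0.2,-4.5,1.5],24],[[0.2,0,2.5],[0.2,-4.5,1],24],[[0.2,0,2.5],[0.2,-4.5,1],24]]'

```text
time: 9.07
position: [0.5915, 0.0331, 0.0441]
tool_rot: [1.376, 2.803, 0.01]
ft_force: [1.6, 0.5, -1.3]
grip_width: 0.278
```

```bash
python3 m.py .04 -.9 -1.1 -1.3
python3 - <<'E'
from h import *
from bench import optics
d=optics.get_image("wrist");np.savez("wrist9.npz",**d);cv2.imwrite("pics/wrist9.png",d["frame"][:,:,::-1])
E
```

```text
t 9.0667 pos [0.5915 0.0331 0.0441] yaw 2.229 j [ 0.65  0.46 -0.92  1.76  0.41  1.1   0.25] F [ 1.6  0.5 -1.3]
24.22416182086611
r 0.04574960613185766 th -0.8833534664996346
-0.9 (array([ 0.8 ,  0.82, -0.71]), array([ 0.8, -0.8,  4.1]))
-1.1 (array([ 0.88,  0.74, 10.75]), array([ 1.6, -9.8,  4. ]))
-1.3 (array([ 0.95,  0.65, 22.21]), array([  4.1, -18.4,   3.8]))
```

View pics/wrist9.png

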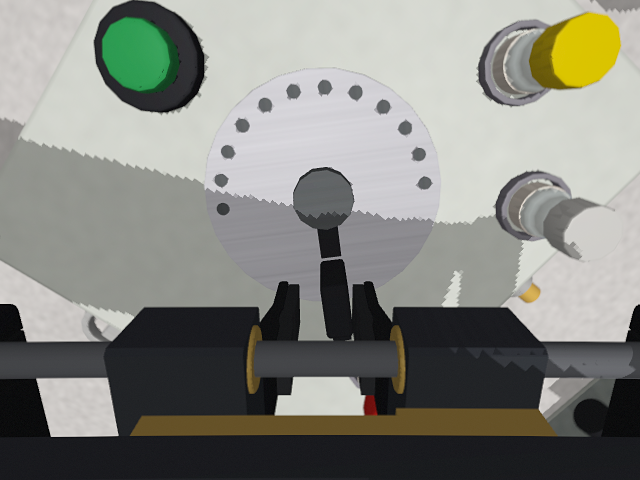

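step_arm --rows '[[[0.4,0.4,3],[0.2,-4.5,2],24],[[0.4,0.3,3.5],[0.2,-4.5,2],24],[[0.2,0,3.5],[0.3,-4.5,1.5],24],[[0.2,0,3.5],[0.3,-4.5,1],24],[[0.2,0,3.5],[0.3,-4.5,1],24]]'

```text
time: 9.53
position: [0.5794, 0.026, 0.043]
tool_rot: [1.782, 2.577, 0.005]
ft_force: [3.2, 0.2, -1.9]
grip_width: 0.276
```

```bash
python3 m.py .04 -1.3 -1.4
python3 - <<'E'
from h import *
from bench import optics
d=optics.get_image("wrist");np.savez("wrist10.npz",**d);cv2.imwrite("pics/wrist10.png",d["frame"][:,:,::-1])
E
```

```text
t 9.5333 pos [0.5794 0.026  0.043 ] yaw 1.932 j [ 0.63  0.42 -0.87  1.78  0.36  1.09 -0.  ] F [ 3.2  0.2 -1.9]
23.992857921515633
r 0.04573338634091511 th -1.191491703560745
-1.3 (array([0.44, 0.27, 5.17]), array([ 0.9, -4.9,  3. ]))
-1.4 (array([ 0.45,  0.25, 10.9 ]), array([ 1.6, -9.4,  2.9]))
```

View pics/wrist10.png

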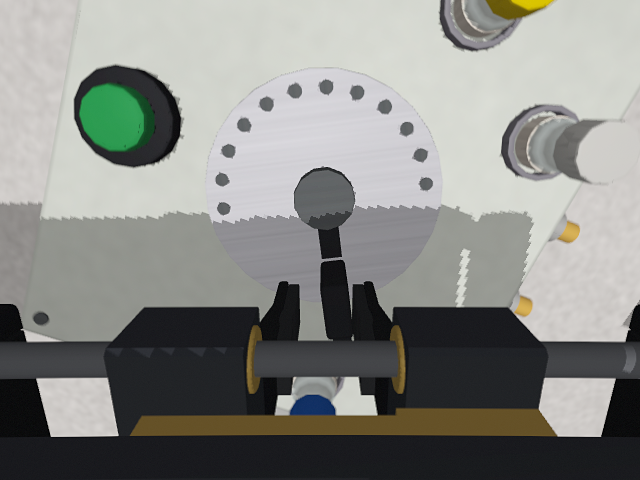

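```bash
cat > ang.py <<'E'
from h import *
import sys
d=dict(np.load(sys.argv[1]));A=np.array([.5625,.0685])
g=cv2.cvtColor(d["frame"],cv2.COLOR_RGB2GRAY)
c=int(sys.argv[2]) if len(sys.argv)>2 else 335
for v,z in ((270,.084),(285,.084),(300,.084),(315,.084),(325,.084),(235,.052),(245,.052),(252,.052)):
    row=g[v,c-45:c+45].astype(int); dark=np.where(row<45)[0]
    if not len(dark): continue
    # segment containing/nearest centre
    segs=np.split(dark,np.where(np.diff(dark)>1)[0]+1); s=min(segs,key=lambda q:abs(q.mean()-45+ (0)))
    u=s.mean()+c-45; q=onz(d,u,v,z)[:2]-A; print(v,z,u.round(1),len(s),"r",np.hypot(*q).round(4),"th",np.arctan2(q[1],q[0]).round(3))
h=onz(d,324,198,.062);print("hub",h)
E
python3 ang.py wrist10.npz
```

```text
270 0.084 333.0 25 r 0.0249 th -1.079
285 0.084 334.0 27 r 0.0317 th -1.093
300 0.084 335.0 27 r 0.0386 th -1.102
315 0.084 337.0 27 r 0.0458 th -1.099
325 0.084 352.0 55 r 0.0517 th -0.983
235 0.052 328.5 20 r 0.0197 th -1.115
245 0.052 329.5 20 r 0.0249 th -1.114
252 0.052 330.5 20 r 0.0286 th -1.109
hub [0.56187816 0.06921637 0.062     ]
```

step_arm --rows '[[[0.3,0.2,3],[0.2,-4.5,2],24],[[0.2,0,3.5],[0.2,-4,1.5],24],[[0,0,2],[0.2,-2.5,1],24],[[0,0,0],[0,0,0],24]]'

```text
time: 9.92
position: [0.5733, 0.024, 0.0426]
tool_rot: [1.964, 2.441, 0.006]
ft_force: [-0.3, -0.4, 0.1]
grip_width: 0.274
```

```bash
python3 m.py .04 -1.3 -1.4
python3 - <<'E'
from h import *
from bench import optics
d=optics.get_image("wrist");np.savez("wrist11.npz",**d);cv2.imwrite("pics/wrist11.png",d["frame"][:,:,::-1])
E
python3 ang.py wrist11.npz
```

```text
t 9.9167 pos [0.5733 0.024  0.0426] yaw 1.787 j [ 0.62  0.4  -0.84  1.8   0.34  1.08 -0.13] F [-0.3 -0.4  0.1]
23.873196805240354
r 0.04576716304740493 th -1.3320749776058594
-1.3 (array([ 0.49,  0.25, -3.14]), array([0.8, 1.4, 2.7]))
-1.4 (array([0.5 , 0.23, 2.59]), array([ 0.8, -3.1,  2.6]))
270 0.084 332.0 25 r 0.0248 th -1.233
285 0.084 333.0 27 r 0.0316 th -1.245
300 0.084 334.5 28 r 0.0386 th -1.247
315 0.084 336.0 27 r 0.0457 th -1.249
325 0.084 337.0 27 r 0.0506 th -1.25
235 0.052 328.0 21 r 0.0197 th -1.261
245 0.052 329.5 20 r 0.0249 th -1.25
252 0.052 330.5 20 r 0.0286 th -1.246
hub [0.56221071 0.06929271 0.062     ]
```

View pics/wrist11.png

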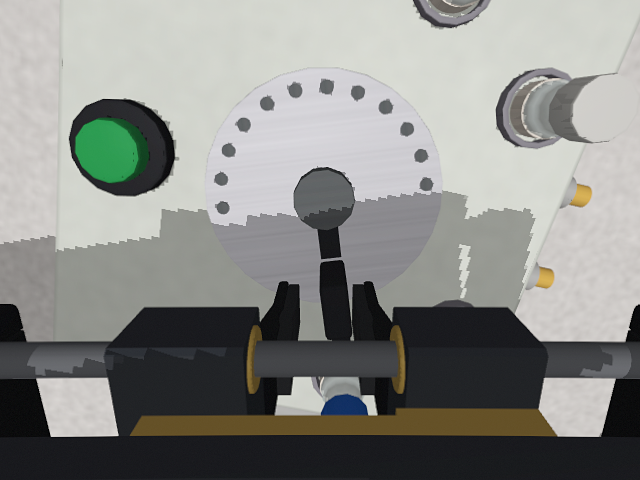

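step_arm --rows '[[[0,0,0],[0,2.5,0],24],[[0,0,0],[0,1,-8],24],[[0,0,0],[0,0,-15],24],[[0,0,0],[0,0,-25],24],[[0,0,0],[0,0,-25],24],[[0,0,0],[0,0,-25],24],[[0,0,0],[0,0,-25],24],[[0,0,0],[0,0,0],10]]'

```text
time: 10.63
position: [0.5746, 0.026, 0.1725]
tool_rot: [1.947, 2.462, 0.001]
ft_force: [0.2, 1.0, 0.0]
grip_width: 0.253
```

```bash
python3 m.py .04 -1.3
python3 - <<'E'
from h import *
from bench import optics
d=optics.get_image("wrist");np.savez("wrist12.npz",**d);cv2.imwrite("pics/wrist12.png",d["frame"][:,:,::-1])
E
```

```text
t 10.6333 pos [0.5746 0.026  0.1725] yaw 1.803 j [ 0.67  0.28 -0.9   1.65  0.23  1.32 -0.03] F [0.2 1.  0. ]
21.997624872662602
r 0.044206019983632466 th -1.2926759893815374
-1.3 (array([ 0.11,  0.1 , -2.19]), array([ -0.6,  -0.6, 132.5]))
```

View pics/wrist12.png

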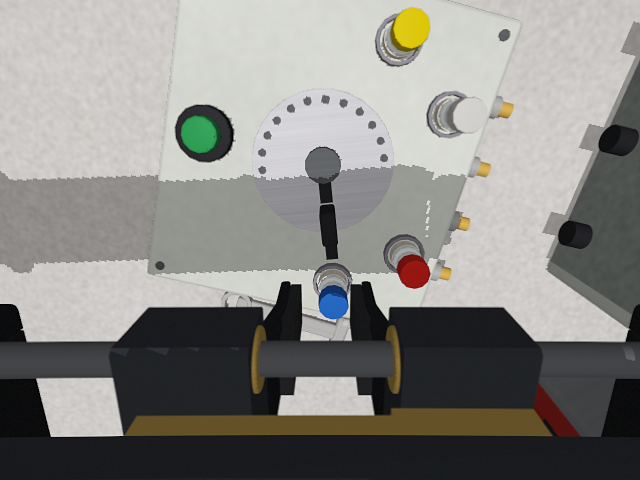

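Run:
```python
from h import *
d=dict(np.load("wrist12.npz"))
g=cv2.cvtColor(d["frame"],cv2.COLOR_RGB2GRAY)
b=blobs(d["frame"],(300,270,360,325))["blue"];print(b)
h=onz(d,323,164.5,.062);A=np.array([.5625,.0685])
c=onz(d,333.5,303,.09)[:2];print("hub",h,"blue",c)
for v in (190,198,250,254,257):
    r=np.where(g[v,300:360]<45)[0]+300;u=r.mean();q=onz(d,u,v,.052)[:2]
    for a in (A,h[:2]):
        w=q-a;t=np.arctan2(w[1],w[0]);aim=a+.105*np.array([np.cos(t),np.sin(t)]);print(v,u,len(r),t.round(3),(aim-c).round(4))
print("green",onz(d,199,134,.056))
Z=d["range_z"][125:142,190:208];c0,r0=ray(d,199,134);print("green z", (c0+r0*np.median(Z)),)
```

```text
(array([332.89727723, 301.85272277]), array([319, 285,  29,  34, 808], dtype=int32))
hub [0.56247956 0.06911636 0.062     ] blue [ 0.59389497 -0.02894523]
190 325.5 12 -1.241 [ 0.0026 -0.0019]
190 325.5 12 -1.249 [ 0.0018 -0.0016]
198 325.5 12 -1.264 [ 0.0003 -0.0027]
198 325.5 12 -1.27 [-0.0003 -0.0022]
250 331.0 11 -1.246 [ 0.0021 -0.0021]
250 331.0 11 -1.249 [ 0.0018 -0.0015]
254 331.5 12 -1.245 [ 0.0022 -0.002 ]
254 331.5 12 -1.247 [ 0.002  -0.0015]
257 332.0 11 -1.242 [ 0.0025 -0.0019]
257 332.0 11 -1.245 [ 0.0022 -0.0014]
green [0.4660985  0.06895641 0.056     ]
green z [0.46796275 0.06975584 0.06248925]
```

Run:
```python
from h import *
from bench import status
print(plan(status.get_state(),[.467,.069,.12],1.8))
```

```text
(array([-0.01,  0.07,  0.19]), array([ 66.7, -93.9,  50.4]))
```

step_arm --rows '[[[0,0,0],[15,-21,0],0],[[0,0,0],[15,-21,0],0],[[0,0,0],[15,-21,5],0],[[0,0,0],[15,-21,10],0],[[0,0,0],[7,-10,10],0],[[0,0,0],[0,0,10],0],[[0,0,0],[0,0,10],0],[[0,0,0],[0,0,0],0]]'

```text
time: 11.35
position: [0.4608, 0.0692, 0.119]
tool_rot: [-1.941, -2.465, 0.008]
ft_force: [-0.2, 0.4, -0.5]
grip_width: 0.004
```

Run:
```python
from h import *
from bench import status,optics
s=status.get_state();info(s);print(s["grip_width"]*87,plan(s,[.467,.069,.06],1.8))
d=optics.get_image("wrist");np.savez("wrist13.npz",**d);cv2.imwrite("pics/wrist13.png",d["frame"][:,:,::-1])
R=Ro.from_rotvec(s["tool_rot"]).as_matrix();p=s["position"]
z=d["range_z"];X=[]
for v in range(270,330):
    for u in range(290,360):
        if z[v,u]>0:
            c,r=ray(d,u,v);X.append(c+r*z[v,u])
T=(np.array(X)-p)@R;m=(abs(T[:,0])<.02)&(abs(T[:,1])<.03)&(T[:,2]<0)
T=T[m];i=np.argsort(-T[:,2])[:30];print(T[i[::5]].round(4).tolist(),T.min(0),T.max(0))
e=optics.get_image("side");cv2.imwrite("pics/side2z.png",cv2.resize(e["frame"][190:320,270:420,::-1],None,fx=4,fy=4,interpolation=cv2.INTER_CUBIC))
```

```text
t 11.35 pos [0.4608 0.0692 0.119 ] yaw 1.808 j [ 0.76  0.03 -0.97  1.95  0.03  1.18  0.02] F [-0.2  0.4 -0.5]
0.3079373772753843 (array([-0.39, -0.02,  0.44]), array([-1.7,  6.4, 59. ]))
[[0.0085, 0.0035, -0.028], [0.009, -0.0051, -0.0289], [0.0091, -0.0024, -0.0291], [0.0091, 0.0026, -0.0293], [0.0107, -0.0069, -0.0294], [0.0088, -0.0046, -0.0297]] [-0.01048006 -0.00996507 -0.07063461] [ 0.01165193  0.00929388 -0.02796334]
```

View pics/wrist13.png

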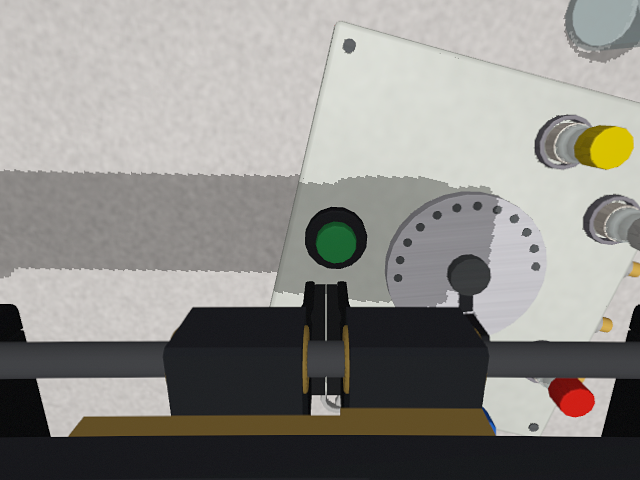

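View pics/side2z.png

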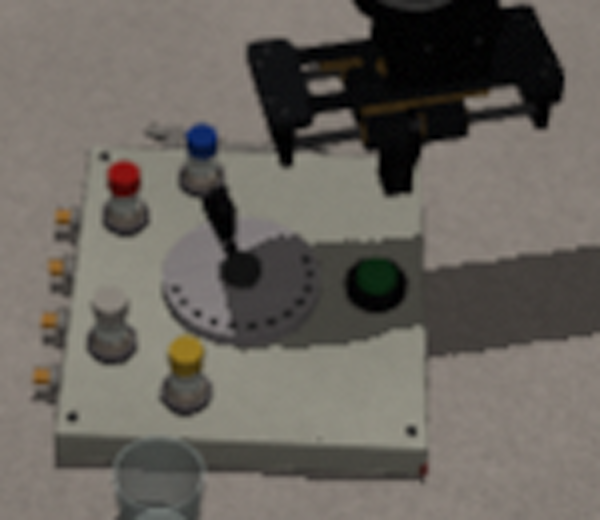

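Run:
```python
from h import *
d=dict(np.load("wrist13.npz"))
b=blobs(d["frame"],(300,200,380,275))["green"];print(b)
for z in (.058,.062):print(onz(d,*b[0],z))
Z=d["range_z"]
for u,v in ((336,242),(330,238),(342,245),(310,240),(362,240)):
    c,r=ray(d,u,v);print(u,v,(c+r*Z[v,u]).round(4))
```

```text
(array([335.66985999, 241.9513633 ]), array([ 315,  221,   42,   43, 1357], dtype=int32))
[0.46704596 0.0698313  0.058     ]
[0.46665316 0.0710998  0.062     ]
336 242 [0.4668 0.0713 0.0625]
330 238 [0.4623 0.073  0.0623]
342 245 [0.4713 0.0698 0.0615]
310 240 [0.45   0.0653 0.0524]
362 240 [0.4848 0.074  0.0533]
```

step_arm --rows '[[[-0.4,0,0.4],[0,6,0],0],[[0,0,0],[0,0,15],0],[[0,0,0],[0,0,18],0],[[0,0,0],[0,0,15],0],[[0,0,0],[0,0,6],0],[[0,0,0],[0,0,0],0]]'

```text
time: 11.95
position: [0.4784, 0.0715, 0.0682]
tool_rot: [1.957, 2.452, 0.023]
ft_force: [1.0, -0.5, -0.0]
grip_width: 0.007
```

Run:
```python
from h import *
from bench import status,optics
s=status.get_state();info(s);print(plan(s,[.4668,.0708,.035],1.8))
d=optics.get_image("wrist");cv2.imwrite("pics/wrist14.png",d["frame"][:,:,::-1])
```

```text
t 11.95 pos [0.4784 0.0715 0.0682] yaw 1.795 j [ 0.72  0.15 -0.96  1.99  0.13  1.06 -0.08] F [ 1.  -0.5 -0. ]
(array([ 0.8 , -0.33, -0.31]), array([  1.7, -11.9,  33. ]))
```

View pics/wrist14.png

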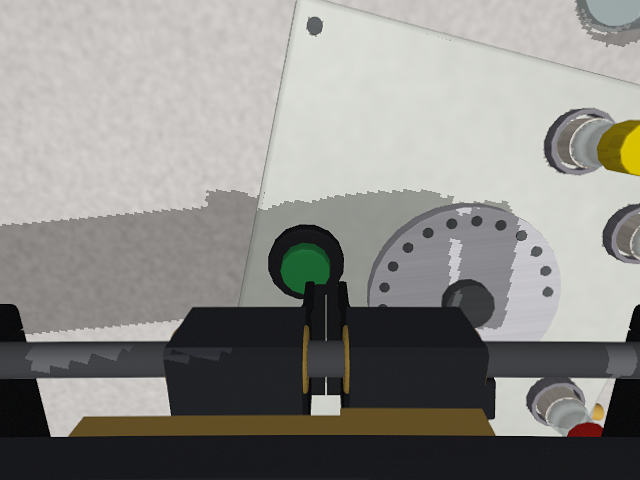

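step_arm --rows '[[[0.8,-0.3,0],[1.5,-10,0],0],[[0,0,0],[0.5,-2,8],0],[[0,0,0],[0,0,6],0],[[0,0,0],[0,0,0],0]]'

```text
time: 12.33
position: [0.4682, 0.0709, 0.0562]
tool_rot: [1.959, 2.452, 0.004]
ft_force: [0.3, -0.2, 0.3]
grip_width: 0.004
```

Run:
```python
from h import *
from bench import status,optics
s=status.get_state();info(s);print(plan(s,[.4668,.0708,.035],1.8))
```

```text
t 12.3333 pos [0.4682 0.0709 0.0562] yaw 1.794 j [ 0.71  0.15 -0.96  2.01  0.14  1.04 -0.09] F [ 0.3 -0.2  0.3]
(array([ 0.22,  0.07, -0.37]), array([ 0.2, -1.5, 21.2]))
```

step_arm --rows '[[[0.2,0,0],[0,-2,8],0],[[0,0,0],[0,-1,6],0],[[0,0,0],[0,-0.5,3],0],[[0,0,0],[0,0,0],0]]'

```text
time: 12.67
position: [0.4647, 0.0698, 0.0377]
tool_rot: [1.959, 2.453, -0.001]
ft_force: [-0.4, 0.4, -0.4]
grip_width: 0.01
```

Run:
```python
from h import *
from bench import status,optics
s=status.get_state();info(s);print(plan(s,[.4668,.0708,.035],1.8))
d=optics.get_image("wrist");cv2.imwrite("pics/wrist15.png",d["frame"][:,:,::-1])
```

```text
t 12.6667 pos [0.4647 0.0698 0.0377] yaw 1.794 j [ 0.7   0.17 -0.96  2.04  0.17  1.01 -0.12] F [-0.4  0.4 -0.4]
(array([ 0.05,  0.13, -0.37]), array([0.5, 2.3, 2.7]))
```

View pics/wrist15.png

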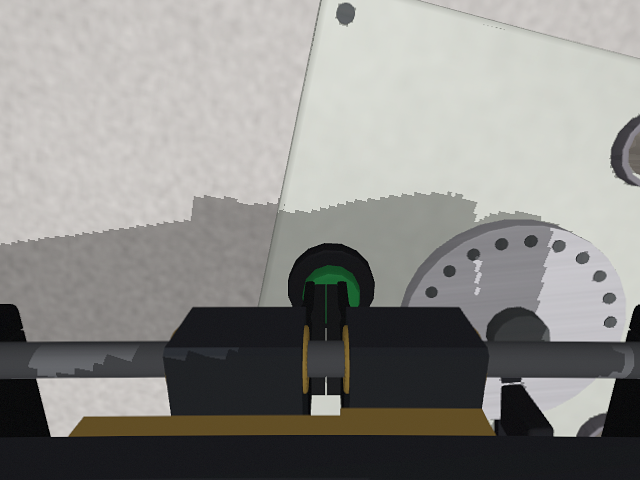

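step_arm --rows '[[[0,0,0],[0.5,1.8,1],0],[[0,0,0],[0,0,3],0],[[0,0,0],[0,0,3],0],[[0,0,0],[0,0,3],0]]'

```text
time: 13.05
position: [0.4675, 0.0709, 0.0283]
tool_rot: [1.959, 2.452, -0.0]
ft_force: [-1.4, -0.9, 4.4]
grip_width: 0.008
```

Run:
```python
from h import *
from bench import status,optics
s=status.get_state();info(s)
```

```text
t 13.05 pos [0.4675 0.0709 0.0283] yaw 1.793 j [ 0.68  0.2  -0.95  2.04  0.2   0.99 -0.14] F [-1.4 -0.9  4.4]
```

step_arm --rows '[[[0,0,0],[0,0,2.5],0],[[0,0,0],[0,0,2.5],0]]'

```text
time: 13.22
position: [0.4677, 0.0708, 0.0263]
tool_rot: [1.96, 2.451, -0.006]
ft_force: [-15.4, -1.9, 42.2]
grip_width: 0.004
```

step_arm --rows '[[[0,0,0],[0,0,-6],0],[[0,0,0],[0,0,-10],0],[[0,0,0],[0,0,-20],0],[[0,0,0],[0,0,-30],0],[[0,0,0],[0,0,-30],0],[[0,0,0],[0,0,-30],0],[[0,0,0],[0,0,-30],0],[[0,0,0],[0,0,0],0]]'

```text
time: 13.88
position: [0.4672, 0.073, 0.1892]
tool_rot: [1.957, 2.456, -0.006]
ft_force: [1.2, -0.2, -0.6]
grip_width: 0.004
```

Run:
```python
from h import *
from bench import status,optics
s=status.get_state();info(s);print(plan(s,[.48,-.25,.25],1.8))
for n in("wrist","side","scene"):
    d=optics.get_image(n);np.savez(n+"20.npz",**d);cv2.imwrite(f"pics/{n}20.png",d["frame"][:,:,::-1])
```

```text
t 13.8833 pos [0.4672 0.073  0.1892] yaw 1.796 j [ 0.79 -0.04 -0.96  1.85 -0.03  1.32  0.05] F [ 1.2 -0.2 -0.6]
(array([-0.11,  0.19, -0.22]), array([-317.8,  -59.8,  -59.6]))
```

View pics/wrist20.png

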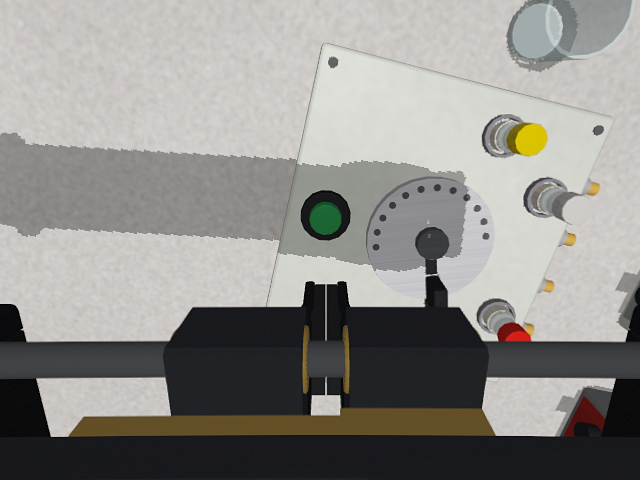

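View pics/side20.png

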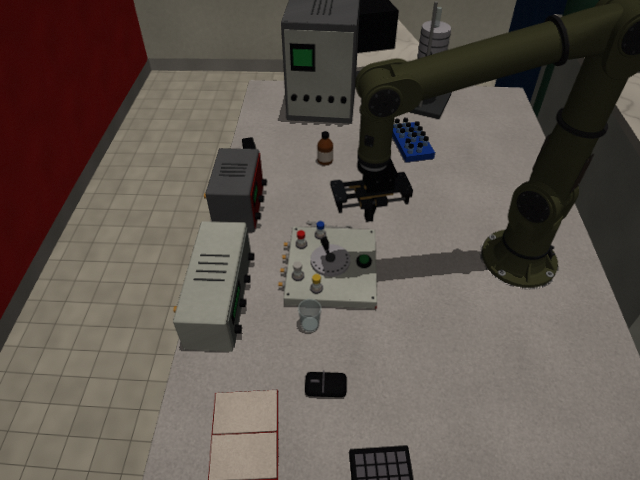

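Run:
```python
from h import *
d=dict(np.load("wrist20.npz"));b=blobs(d["frame"],(300,190,350,245))["green"][0]
z=np.median(d["range_z"][int(b[1])-4:int(b[1])+5,int(b[0])-4:int(b[0])+5]);c,r=ray(d,*b);print("green",c+r*z)
box={"scene":(270,190,420,300),"side":(270,210,390,320)}
for n in box:
    a=blobs(np.load(n+"0.npz")["frame"],box[n]);e=blobs(np.load(n+"20.npz")["frame"],box[n])
    for k in a: print(n,k,a[k][0].round(1),e[k][0].round(1) if k in e else None)
d=dict(np.load("side20.npz"))
cv2.imwrite("pics/side20z.png",cv2.resize(d["frame"][210:320,270:390,::-1],None,fx=5,fy=5,interpolation=cv2.INTER_CUBIC))
```

```text
green [0.46681575 0.07095457 0.0624364 ]
scene blue [303.6 250.2] [303.6 250.2]
scene red [324.2 267.5] [324.1 267.6]
scene yellow [392. 244.] [392. 244.]
scene green [340.7 215.5] None
side blue [320.1 223.8] [320.  223.9]
side red [300.5 233.7] [300.6 234.2]
side yellow [316.  277.1] [316.2 277.3]
side green [363.8 258.3] [363.8 258.4]
```

View pics/side20z.png

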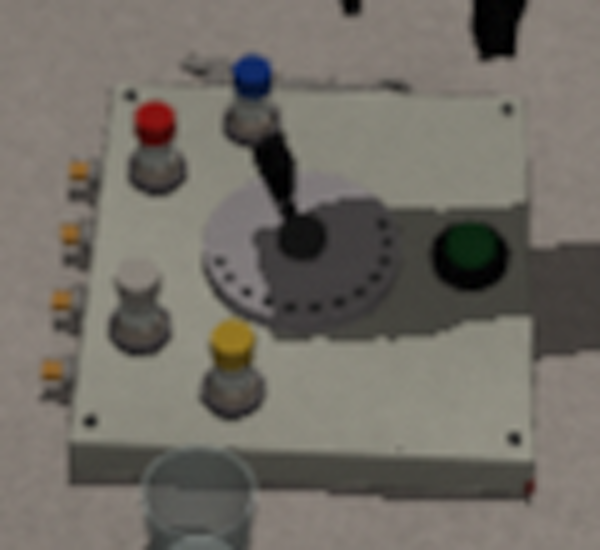

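step_arm --rows '[[[0,0,0],[-30,-5,-10],0],[[0,0,0],[-35,-5,-10],0],[[0,0,0],[-35,-5,-10],0],[[0,0,0],[-35,-5,-5],0],[[0,0,0],[-35,-5,0],0],[[0,0,0],[-20,-5,0],0],[[0,0,0],[0,0,0],0],[[0,0,0],[0,0,0],0]]'

```text
time: 14.7
position: [0.4704, -0.1252, 0.2059]
tool_rot: [-1.932, -2.443, 0.024]
ft_force: [-1.0, 1.8, -0.9]
grip_width: 0.006
```

Run:
```python
from h import *
from bench import status,optics
s=status.get_state();info(s)
d=optics.get_image("scene");np.savez("scene21.npz",**d)
a=blobs(np.load("scene0.npz")["frame"],(270,190,420,300));e=blobs(d["frame"],(270,190,420,300))
for k in a: print(k,a[k][0].round(1),e[k][0].round(1) if k in e else None)
cv2.imwrite("pics/scene21z.png",cv2.resize(d["frame"][190:300,270:420,::-1],None,fx=5,fy=5,interpolation=cv2.INTER_CUBIC))
```

```text
t 14.7 pos [ 0.4704 -0.1252  0.2059] yaw 1.803 j [ 0.96  0.02 -0.76  1.78  0.02  1.38  0.43] F [-1.   1.8 -0.9]
blue [303.6 250.2] [303.5 250.3]
red [324.2 267.5] [324.1 267.6]
yellow [392. 244.] [392. 244.]
green [340.7 215.5] [340.7 215.7]
```

View pics/scene21z.png

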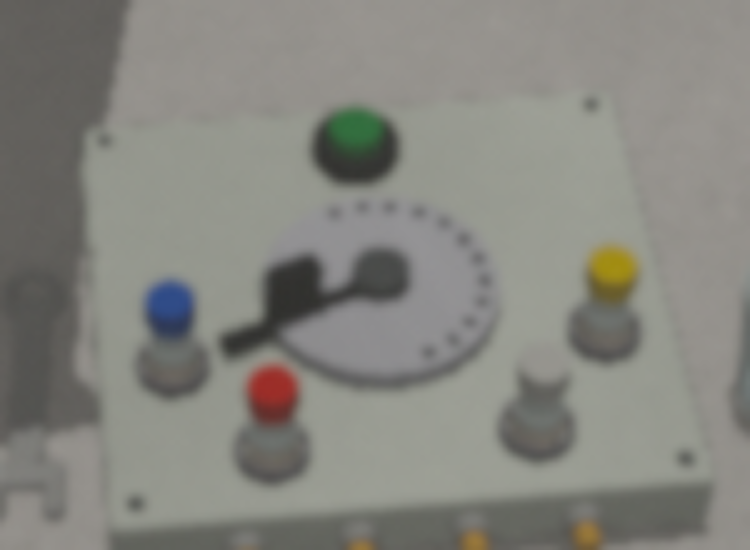

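```bash
python3 -c "
from bench import order
print(order.close_job())"
```

```text
the job is handed in; nothing more can be done
None
```

I turned the disc about 1.15 rad by pushing the tab sideways with the fingertips, until the pointer faced the blue-capped vial. I then pressed the green button to its stop with closed fingertips, moved clear and handed the job in at about 15 s.

**Last checks**
- **Aim:** measured after the push and before the button press, the pointer line passed about 2–3 mm from the blue vial's centre. The last pictures still show it on the blue nest.
- **Button:** I took it to its stop, and it is back up: its top measured 62.4 mm, against 62.5 mm before the press.
- **Vials:** the blue, red and yellow caps are within 0.5 px of their starting positions in both fixed views. I checked the white vial only by eye.
- **Bystanders:** I checked the beaker, spanner, bottle and mouse only by eye, and none looked moved.

**What disagreed or went less smoothly**
- **Fingertip position:** the fingertips are about 28 mm behind the reported TCP, not 8 mm ahead of it as described. Depth readings from the wrist and side cameras agreed on this. Because of it, my first sweep passed above the tab without touching anything. I corrected for the difference afterwards.
- **Button force:** the wrist force read 42 N for a moment when the button reached its stop, more than was needed. It came from the fingertips and stayed under the 120 N wrist limit. The separate 40 N limit is for the arm or gripper body.
- **Tab force:** the wrist read about 4 N or less whenever I checked during the push, against the 18 N limit.

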